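Fan the sample boards out in the sample tray

TASK

The four sample boards are stored as a stack in the sample tray. Pull the plunger knob, move the end stop out to the last hole and let the pin snap in, then slide the boards along the tray into an evenly overlapping row: the bottom one still up against the closed end, the top one up to the end stop, and each one overhanging the one below it by the same amount. Keep the boards in the tray and leave the other things on the table where they are.

Things in the scene. Friction and masses are not known exactly. Their poses are not given: they have to be found in the camera images.
- tray: aluminium channel tray screwed to the table, 340 mm long along its y axis; place and angle vary. Origin on the table, midway across the channel; x points to the far side with the holed flange, y from the closed to the open end (y = -150 to 190 mm). Floor top at z = 5 mm, channel x = -53 to 53 mm, walls 22 mm (near) and 24 mm (far) high
- thumb_notch (a point): on the channel floor (z 5 mm), middle of the closed end, in the plane of its inner face (tray y = -140 mm); axes as the tray's. The closed end is two posts, 8 mm thick (tray y -148 to -140), 42 mm high, with a 56 mm wide notch between them, open down to the floor and outwards: a finger can come through and reach the boards from behind
- last_hole (a point): centre of the mouth of the outermost hole in the flange, the farthest from the closed end: tray x 77, y 149, z 24 mm; axes as the tray's. The flange (tray x 57 to 97 mm, top 24 mm high) has four 12.5 mm holes 52 mm apart in y; the stop starts in the second, two holes short of this one
- end_stop (a joint): slide of the end stop along the tray, m: 0 where it starts, 0.052 in the next hole, 0.104 in the outermost; grows away from the closed end; travel -0.04 to 0.116, friction 2 N with the pin out. Dark steel saddle on the flange (46 mm along y, top 40 mm high) carrying a plate across the channel, 8 mm thick, top 42 mm high
- stop_face (a point): on the stop plate's face towards the boards, middle of its top edge (z 42 mm); axes as the tray's; at tray y = 30 mm + the stop's slide
- plunger (a joint): lift of the stop's spring pin, m: 0 pin fully in a hole (stop locked), 0.014 fully pulled (end of travel). The 10 mm round-nosed pin clears the flange above 0.012; lower it locks the stop, or rides on the flange between holes. Spring: 7 N at 0, 13 N at 0.014, downward; released within 4 mm of a hole it snaps in by itself
- knob_top (a point): centre of the top of the plunger's black round knob, 30 mm across, 20 mm high: underside 60, top 80 mm above the table with the pin in. Below it a 14 mm stem and a 22 mm round housing, top 52 mm high. It is pulled straight up. It stands over the flange (tray x 77 mm), 15 mm in +y from the stop's face, and moves with stop and pin
- board_1: sample board, bottom of the stack of four at the start (grey laminate): 160 mm long along its y axis, 100 mm wide along x, 8 mm thick, 85 g or so. Origin: centre of its underside; its y axis points along the tray to the stop. Board rubs on board and tray with a friction of about 0.6
- board_2: sample board, second from the bottom of the stack of four at the start (brown timber): 160 mm long along its y axis, 100 mm wide along x, 8 mm thick, 85 g or so. Origin: centre of its underside; its y axis points along the tray to the stop. Board rubs on board and tray with a friction of about 0.6
- board_3: sample board, third from the bottom of the stack of four at the start (pale plywood): 160 mm long along its y axis, 100 mm wide along x, 8 mm thick, 85 g or so. Origin: centre of its underside; its y axis points along the tray to the stop. Board rubs on board and tray with a friction of about 0.6
- board_4: sample board, top of the stack of four at the start (dark timber): 160 mm long along its y axis, 100 mm wide along x, 8 mm thick, 85 g or so. Origin: centre of its underside; its y axis points along the tray to the stop. Board rubs on board and tray with a friction of about 0.6
- straightedge: steel straightedge 300 x 34 x 4 mm lying beside the tray's near wall; origin at the centre of its underside; to be left alone
- tape_roll: roll of paper tape lying flat, 94 mm across, 24 mm high, open core; origin at the centre of its underside; to be left alone
- sanding_block: cork sanding block 60 x 110 x 28 mm; origin at the centre of its underside; to be left alone
- craft_knife: closed craft knife, 150 mm long, 20 mm wide, 15 mm high, lying along its x axis; origin at the underside; to be left alone
- glue_bottle: white plastic bottle, 64 mm across, 160 mm high; origin at the centre of its foot; to be left alone
There are look-alikes about, which are no part of the job. Leave any orange or yellow look-alike of the board_4 alone.

How it is judged:
By the outcome, as a careful person would: the job done as asked, in the order asked, and still so for the second after the job is handed in, with the robot touching nothing.
It also fails if it takes over 58 s, if anything falls off the work surface, if the arm or the gripper's body presses on something with over 40 N, if the wrist force passes 120 N, or if a joint passes its speed limit or range.

ROBOT

A 7-joint arm with a two-finger parallel gripper is mounted at the origin on the work surface. World frame = base frame: x ahead of the robot, y to its left, z up, the work surface at z = 0. Lengths are in m, angles in rad, forces in N, time in s.
With the tool pointing down it reaches from about 0.425 to 0.925 m from the base axis. Payload 6.8 kg.
Tool frame: the origin (TCP) lies between the finger pads; the fingertips stand r.tip_reach ahead of it and the grasp point (between the pads) lies 11 mm behind it (r.tip_reach is the distance from the TCP to the fingertips, in m); z points along the fingers, y is the direction in which the jaws open and shut (so a half turn about z gives the same grasp; the last joint's range is limited). The gripper opens to 85 mm and grips with 20 to 120 N. Pads are 22 mm wide; open, the fingers measure 114 mm over their backs; the gripper's body (76 mm by 85 mm) begins 54 mm behind the grasp point. The pads swing forward as they close: fully open they stand 13 mm farther back than shut.
Start: joints at [-1.449, 0.477, 0.022, 1.555, -0.011, 1.109, -0.083], TCP at [0.154, 0.657, 0.239] pointing down, gripper open.
Joint ranges: [-2.96, 2.96], [-0.34, 2.1], [-1.41, 1.46], [0.24, 2.44], [-1.37, 4.51], [0.17, 1.92], [-2.96, 2.96]. Speed limits (rad/s): [2.39, 2.39, 3.14, 3.14, 3.14, 3.14, 3.14].

INTERFACE

Orientations are given as a rotation vector (axis times angle).
In Python, from bench import r, eyes, spotter gives the robot as it stands.
- The arm moves only by the tool carry_out, never from a script. Its argument "series" is text: rows parted by semicolons, each of 5 numbers parted by spaces: the shift along the tool's x, y, z in cm, then the turn about the tool's z in rad, then the opening, from 0 (shut) to 1 (fully open). In form: x y z yaw gripper; .... A call has 1 to 8 rows; each row shifts and turns the commanded pose from where the row before left it, along the tool's axes as they then stand; what a row does not reach is not made up. A row lasts 1/8 s, in which the tool goes at most 62.5 mm and 10.7 degrees, less where a joint would pass 70% of its speed; a pose out of reach is approached as far as the arm can. A call with a gripper value outside its range is refused whole. The fingers move at their own pace and stop on an object; "grip_force" is the grip in N (left out, the last holds). Time passes only in rows, so rows that do not move let the fingers close. It gives the time, the measured TCP pose, the force and the opening at its end, in the units of the state.
- r.get_obs(): the state, without advancing time (a new reading comes with each control period).
- eyes.grab_frame(name): name is "side" or "top"; returns a dict with "color" (384x512x3 uint8, blue, green, red), "intrinsics" (3x3 intrinsics, pixels), "R" (3x3) and "t" (3): a world point X has camera coordinates R X + t. Camera axes: x right, y down, z forward; pixel columns grow to the right and rows downward; lengths in m; the calibration is good to about 2 mm. A picture is of the moment at which its call begins. There is no depth.
- r.hand_in(): hands the job in, once; it reports no verdict.
Trained networks look in a picture, given as the dict that the camera call returned (one of the last four; its "shot" number tells which), for a name from the list of things; names that differ only in an ending like _2 or _b are one class to them, and where a whole thing is asked for, a point or a joint stands for the part that bears it (a point fixed in the world has none). Each returns a list of dicts, best first, with "confidence" (0 to 1); they miss things now and then, are a little off and sometimes report something else, mostly with a low value. They report only what shows in the picture. A call takes as long as a camera call. They do not tell look-alikes from the thing itself.
- spotter.search_frame(picture, query): "uv" ([column, row] in pixels, amid what is visible of it).
- spotter.trace(picture, query): "pixels" (384x512 bool, what is visible of it) and "uv" ([column, row] in pixels, amid what is visible of it).
- spotter.mark_of(picture, query): "uv" ([column, row] in pixels: a listed point, or the origin of a listed thing).
The state is a dict: "clock": time; "joints": joint angles; "qvel": joint speeds; "tau": joint torques, N m; "tcp_pos": TCP position; "orientation": TCP orientation; "contact_force": force on the tool from outside, world axes, zero at the start; "moment": the same for the moment, N m; "grip_width": finger opening in m.
Only numpy, scipy, OpenCV 4.12 (cv2) and the standard library are available. Lean on these libraries where they do the work, as an engineer would, in place of code of your own. Each camera call takes 0.05 s, during which the arm holds its last target.

## Working session

There is one attempt and no reset: what is moved stays moved. The work goes in short steps, Python scripts to look and compute and a tool call to move; the robot and the scene stay as the last step left them, time stands still between calls to the robot, and variables do not carry over. Pictures are saved under pics/ and viewed, and the job is handed in when it is done.

Besides the shell and the picture viewer there is one more tool, called as name(argument=value, ...) on one line, values as JSON. carry_out: Moves the arm, as the interface text tells. Its arguments: {"type":"object","properties":{"series":{"type":"string"},"grip_force":{"type":"number"}},"required":["series"]}

```bash
ls; mkdir -p pics
cat > h.py <<'E'
import numpy as np, cv2
from bench import r, eyes, spotter
from scipy.spatial.transform import Rotation as Rn
def ray(p,uv):
    K,R,t=map(np.array,(p["intrinsics"],p["R"],p["t"]))
    d=R.T@np.linalg.inv(K)@np.array([uv[0],uv[1],1.]); c=-R.T@t
    return c,d
def atz(p,uv,z):
    c,d=ray(p,uv); return c+d*(z-c[2])/d[2]
def tri(ps,uvs):
    A=np.zeros((3,3));b=np.zeros(3)
    for p,uv in zip(ps,uvs):
        c,d=ray(p,uv);d/=np.linalg.norm(d);M=np.eye(3)-np.outer(d,d);A+=M;b+=M@c
    return np.linalg.solve(A,b)
def proj(p,X):
    K,R,t=map(np.array,(p["intrinsics"],p["R"],p["t"]))
    q=K@(R@np.asarray(X,float)+t); return q[:2]/q[2]
E
python3 - <<'E'
from h import *
s=eyes.grab_frame("side");t=eyes.grab_frame("top")
cv2.imwrite("pics/s0.png",cv2.resize(s["color"],(800,600)));cv2.imwrite("pics/t0.png",cv2.resize(t["color"],(800,600)))
print(r.get_obs(), r.tip_reach)
for q in ["thumb_notch","last_hole","stop_face","knob_top","board_4","tray"]:
    u=[]
    for p in (t,s):
        m=spotter.mark_of(p,q); print(q,[(np.round(x["uv"],1),round(x["confidence"],2)) for x in m]); u.append(m[0]["uv"] if m else None)
    if all(x is not None for x in u): print("  tri",tri((t,s),u).round(4))
for p in (t,s): print(p["intrinsics"],(-np.array(p["R"]).T@p["t"]).round(3))
E
```

```text
pics
{'clock': 0.1, 'joints': array([-1.44906513,  0.47770608,  0.02236256,  1.55635659, -0.01149061,
        1.10928226, -0.08308395]), 'qvel': array([-2.00133287e-03, -1.66723206e-03, -6.45721820e-05, -2.91226751e-03,
        2.50603710e-04, -1.52419666e-03, -7.10918169e-04]), 'tau': array([ 4.73720938e-03, -5.97767723e+01,  1.61346082e+00, -2.81960499e+01,
        1.27386401e-02,  5.04227311e-03,  2.56118318e-05]), 'tcp_pos': array([0.15368031, 0.65674151, 0.23842923]), 'orientation': array([-3.60182773e-01, -3.12082415e+00,  2.54934962e-03]), 'contact_force': array([-0.20858777, -0.0093033 ,  0.50697007]), 'moment': array([0.03286824, 0.01559316, 0.0319554 ]), 'grip_width': 0.0853952500546048} 0.008
thumb_notch [(array([344. , 190.7]), 0.55)]
thumb_notch [(array([303.9, 283.6]), 0.95)]
  tri [ 0.5455 -0.2008  0.0119]
last_hole [(array([238., 164.]), 0.63)]
last_hole [(array([267.9, 185.9]), 0.79)]
  tri [0.6067 0.0967 0.0207]
stop_face [(array([284.8, 185.3]), 0.65)]
stop_face [(array([304. , 286.1]), 0.61), (array([270.3, 226. ]), 0.59), (array([273.2, 243.8]), 0.59)]
  tri [ 0.6224 -0.0642 -0.2686]
knob_top [(array([279.6, 159.4]), 0.4)]
knob_top [(array([346.2, 222.8]), 0.64), (array([291.8, 200.7]), 0.53)]
  tri [ 0.6905 -0.0511 -0.0228]
board_4 [(array([203.6, 264.7]), 0.89), (array([315.7, 190.6]), 0.83), (array([378.7, 284.2]), 0.57)]
board_4 [(array([215.2, 369.2]), 0.67), (array([284.6, 253. ]), 0.65), (array([156.3, 201.3]), 0.55)]
  tri [ 0.3652  0.3004 -1.4164]
tray [(array([293. , 189.2]), 0.57), (array([344.5, 190.2]), 0.51)]
tray [(array([273.6, 242.4]), 0.93)]
  tri [ 0.5445 -0.0594 -0.0039]
[[441.97938325   0.         254.19531476]
 [  0.         441.97938325 190.5998339 ]
 [  0.           0.           1.        ]] [0.364 0.045 1.226]
[[487.01031911   0.         253.07990552]
 [  0.         487.01031911 187.74964369]
 [  0.           0.           1.        ]] [ 0.186 -0.676  0.985]
```

View pics/t0.png

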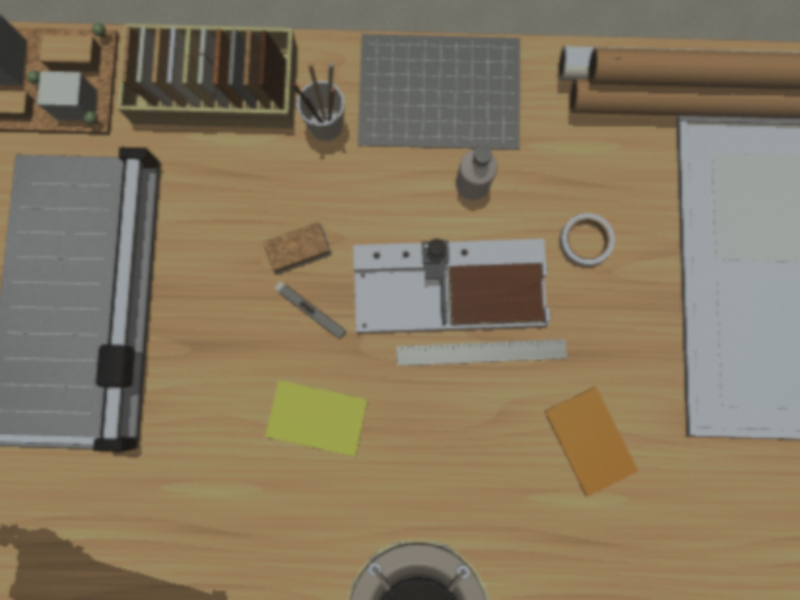

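View pics/s0.png

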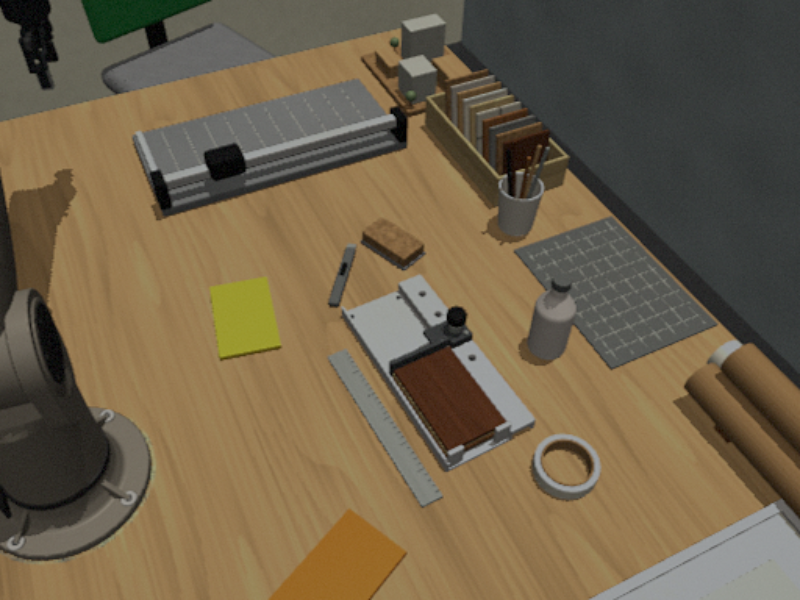

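Run:
```python
from h import *
s=eyes.grab_frame("side");t=eyes.grab_frame("top")
c=t["color"][145:220,215:360];cv2.imwrite("pics/t1.png",cv2.resize(c,None,fx=5.5,fy=5.5,interpolation=cv2.INTER_CUBIC))
c=s["color"][170:300,210:350];cv2.imwrite("pics/s1.png",cv2.resize(c,None,fx=4.5,fy=4.5,interpolation=cv2.INTER_CUBIC))
```

```text
(no output)
```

View pics/t1.png

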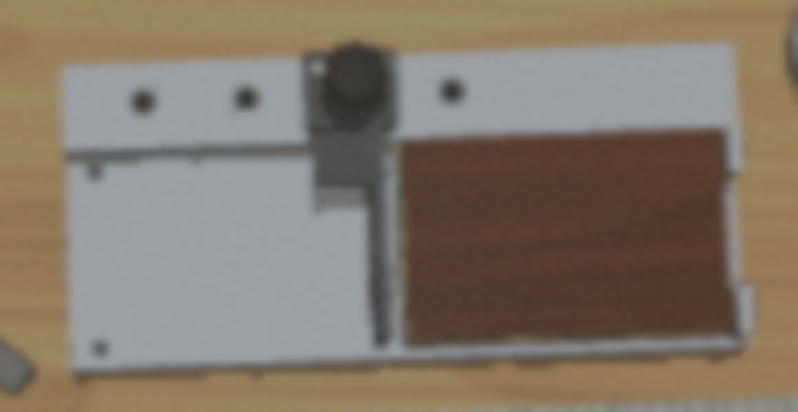

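View pics/s1.png

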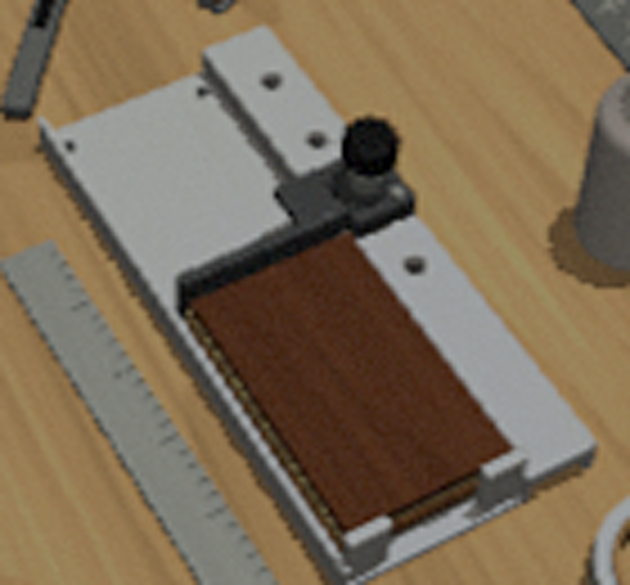

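```bash
cat > fit.py <<'E'
from h import *
from scipy.optimize import least_squares
s=eyes.grab_frame("side");t=eyes.grab_frame("top")
T=lambda u,v:np.array([215+(u+.5)/5.5-.5,145+(v+.5)/5.5-.5])
S=lambda u,v:np.array([210+(u+.5)/4.5-.5,170+(v+.5)/4.5-.5])
obs=[(t,T(143,101),(77,149,24)),(t,T(246,98),(77,97,24)),(t,T(452,91),(77,-7,24)),(t,T(62,66),(97,190,24)),(t,T(735,44),(97,-150,24)),
(s,S(271,80),(77,149,24)),(s,S(316,139),(77,97,24)),(s,S(415,264),(77,-7,24)),(s,S(264,27),(97,190,24)),(s,S(596,447),(97,-150,24))]
def W(q,X): 
    X=np.array(X,float)/1000;c,sn=np.cos(q[2]),np.sin(q[2])
    return np.array([q[0]+c*X[0]-sn*X[1],q[1]+sn*X[0]+c*X[1],X[2]])
f=lambda q:np.concatenate([proj(p,W(q,X))-u for p,u,X in obs])
for sel in (obs,obs[:5],obs[5:]):
    g=lambda q:np.concatenate([proj(p,W(q,X))-u for p,u,X in sel])
    o=least_squares(g,[.54,-.06,0]);print(o.x.round(4),o.fun.reshape(-1,2).round(2).tolist())
E
python3 fit.py
```

```text
[ 0.5403 -0.0653  0.0604] [[0.54, 0.24], [0.57, 0.2], [0.61, 0.32], [0.31, -0.01], [0.23, 0.23], [-0.08, -0.31], [-0.01, -0.41], [-0.36, -0.21], [0.23, -0.91], [0.09, -1.0]]
[ 0.5409 -0.0641  0.0615] [[0.09, 0.08], [0.12, 0.02], [0.16, 0.1], [-0.14, -0.16], [-0.24, -0.04]]
[ 0.5395 -0.0669  0.06  ] [[-0.07, 0.2], [0.0, 0.13], [-0.33, 0.39], [0.26, -0.42], [0.15, -0.3]]
```

```bash
cat > st.py <<'E'
from h import *
import sys
Q=[0.5402,-0.0655,0.0606]
def toW(X):
    X=np.array(X,float)/1000;c,sn=np.cos(Q[2]),np.sin(Q[2])
    return np.array([Q[0]+c*X[0]-sn*X[1],Q[1]+sn*X[0]+c*X[1],X[2]])
def toT(P):
    d=np.array(P)-[Q[0],Q[1],0];c,sn=np.cos(Q[2]),np.sin(Q[2])
    return 1000*np.array([c*d[0]+sn*d[1],-sn*d[0]+c*d[1],d[2]])
def state(goal=None):
    o=r.get_obs();M=Rn.from_rotvec(o["orientation"]).as_matrix()
    p=o["tcp_pos"];yw=np.arctan2(M[1,1],M[0,1])
    print("t",round(o["clock"],2),"tcp tray mm",toT(p).round(1),"tool yaw cmd left",round(yw-Q[2],3),"tilt z",M[:,2].round(3),"F",o["contact_force"].round(1),"w",round(o["grip_width"]*1000,1))
    if goal is not None:
        g=toW(goal); print("delta tool cm",(M.T@(g-p)*100).round(2)," delta tray-tool(x=tray y,y=tray x) cm",((np.array(goal)-toT(p))[[1,0,2]]*[.1,.1,-.1]).round(2))
if __name__=="__main__":
    a=list(map(float,sys.argv[1:])); state(a if a else None)
E
python3 st.py 77 45 150
python3 - <<'E'
from st import *
s=eyes.grab_frame("side");t=eyes.grab_frame("top")
for q,z in [("glue_bottle",0),("tape_roll",0),("sanding_block",0),("craft_knife",0),("straightedge",0)]:
    u=[spotter.mark_of(p,q)[0]["uv"] for p in (t,s)]
    print(q,toT(atz(t,u[0],z)).round(0),toT(atz(s,u[1],z)).round(0))
k=toW((77,45,80));print("knob proj",[proj(p,k) for p in (t,s)])
# board4 corners top crop
for u,v in [(402,140),(725,130),(735,333),(405,347)]:
    print(toT(atz(t,(215+(u+.5)/5.5-.5,145+(v+.5)/5.5-.5),.037)).round(1))
E
```

```text
t 0.9 tcp tray mm [-342.   744.8  239.3] tool yaw cmd left 1.28 tilt z [-0.  0. -1.] F [-0.5 -0.  -0.1] w 85.3
delta tool cm [-60.18 -55.06   8.93]  delta tray-tool(x=tray y,y=tray x) cm [-69.98  41.9    8.93]
glue_bottle [216. -26.   0.] [201. -35.   0.]
tape_roll [  94. -226.    0.] [ 100. -226.    0.]
sanding_block [ 95. 291.   0.] [ 99. 301.   0.]
craft_knife [-22. 274.   0.] [-12. 259.   0.]
straightedge [-95. -31.   0.] [-3. -6.  0.]
knob proj [array([279.86389454, 157.7950937 ]), array([291.84306905, 199.40285267])]
[51.4 22.1 37. ]
[  51.4 -138.7   37. ]
[ -50.1 -137.4   37. ]
[-51.9  25.   37. ]
```

carry_out(series="0 0 0 0.16 1;0 0 0 0.16 1;0 0 0 0.16 1;0 0 0 0.16 1;0 0 0 0.16 1;0 0 0 0.16 1;0 0 0 0.16 1;0 0 0 0.16 1")

```text
clock: 2.5
tcp_pos: [0.1537, 0.6573, 0.2393]
orientation: [-2.158, -2.283, 0.0]
contact_force: [-0.2, -0.4, -0.2]
grip_width: 0.0861
```

carry_out(series="-4 2.4 0 0 1;-4.5 2.7 0 0 1;-4.5 2.7 0 0 1;-4.5 2.7 0 0 1;-4.5 2.7 0 0 1;-4.5 2.7 0 0 1;-4.5 2.7 0 0 1;-4.5 2.7 0 0 1")

```text
clock: 3.5
tcp_pos: [0.3889, 0.3146, 0.2396]
orientation: [-2.152, -2.288, -0.001]
contact_force: [1.2, -0.5, 0.7]
grip_width: 0.0853
```

```bash
python3 st.py 77 45 150
```

```text
t 3.5 tcp tray mm [-128.   388.5  239.6] tool yaw cmd left 0.0 tilt z [ 0.     0.001 -1.   ] F [ 1.2 -0.5  0.7] w 85.3
delta tool cm [-34.37  20.48   8.94]  delta tray-tool(x=tray y,y=tray x) cm [-34.35  20.5    8.96]
```

carry_out(series="-4.5 2.7 0 0 1;-4.5 2.7 1 0 1;-4.5 2.7 1 0 1;-4.5 2.7 1 0 1;-4.5 2.7 1 0 1;-4.5 2.7 1 0 1;-4.5 2.7 2 0 1;-3 1.7 2 0 1")

```text
clock: 4.5
tcp_pos: [0.616, -0.0184, 0.149]
orientation: [2.154, 2.285, 0.001]
contact_force: [-0.3, 0.3, -0.2]
grip_width: 0.0851
```

```bash
python3 st.py 77 45 61
python3 - <<'E'
from h import *
s=eyes.grab_frame("side");t=eyes.grab_frame("top")
c=t["color"][120:245,215:360];a=cv2.resize(c,(400,345),interpolation=cv2.INTER_CUBIC)
c=s["color"][140:300,200:360];b=cv2.resize(c,(345,345),interpolation=cv2.INTER_CUBIC)
cv2.imwrite("pics/a2.png",np.hstack([a,b]))
E
```

```text
t 4.5 tcp tray mm [ 78.5  42.4 149. ] tool yaw cmd left -0.001 tilt z [ 0.001 -0.001 -1.   ] F [-0.3  0.3 -0.2] w 85.1
delta tool cm [ 0.27 -0.16  8.8 ]  delta tray-tool(x=tray y,y=tray x) cm [ 0.26 -0.15  8.8 ]
```

View pics/a2.png

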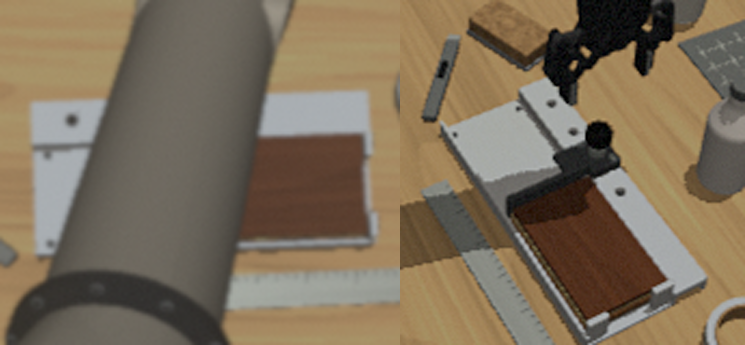

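carry_out(series="0.25 -0.1 2 0 1;0 0 2.5 0 1;0 0 2.5 0 1;0 0 1.4 0 1;0 0 0.5 0 1;0 0 0 0 1")

```text
clock: 5.35
tcp_pos: [0.6138, -0.0132, 0.0607]
orientation: [2.152, 2.288, 0.001]
contact_force: [-0.4, 0.1, 0.8]
grip_width: 0.0853
```

carry_out(series="0 0 0 0 0.5;0 0 0 0 0.2;0 0 0 0 0.1;0 0 0 0 0;0 0 0 0 0;0 0 0 0 0", grip_force=60)

```text
clock: 6.1
tcp_pos: [0.6154, -0.0133, 0.0613]
orientation: [2.151, 2.286, 0.004]
contact_force: [6.1, 0.5, 4.2]
grip_width: 0.0282
```

```bash
python3 st.py 77 45 61
python3 - <<'E'
from h import *
s=eyes.grab_frame("side")
c=s["color"][140:300,200:360];b=cv2.resize(c,(600,600),interpolation=cv2.INTER_CUBIC)
cv2.imwrite("pics/a3.png",b)
E
```

```text
t 6.1 tcp tray mm [78.2 47.5 61.3] tool yaw cmd left 0.001 tilt z [ 0.004  0.    -1.   ] F [6.1 0.5 4.2] w 28.2
delta tool cm [-0.25 -0.12  0.03]  delta tray-tool(x=tray y,y=tray x) cm [-0.25 -0.12  0.03]
```

View pics/a3.png

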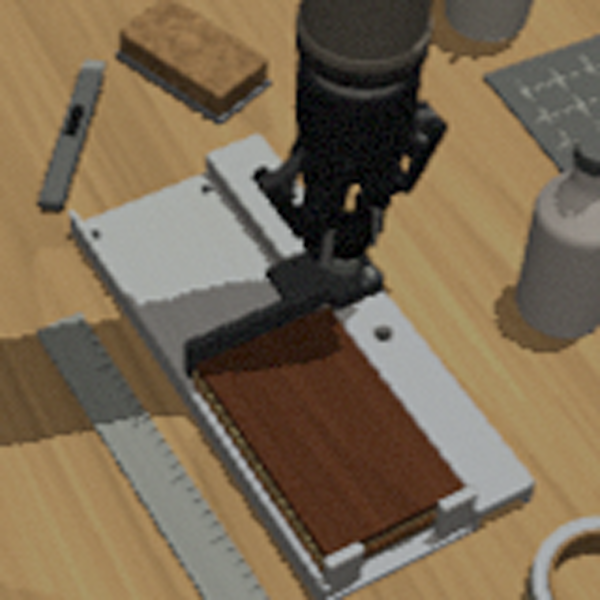

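carry_out(series="0 0.1 -0.4 0 0;0 0 -0.4 0 0;0 0 -0.4 0 0;0 0 -0.15 0 0;0 0 0 0 0")

```text
clock: 6.78
tcp_pos: [0.6153, -0.0133, 0.0727]
orientation: [2.151, 2.287, 0.001]
contact_force: [9.4, -0.8, -12.1]
grip_width: 0.0282
```

```bash
python3 st.py
```

```text
t 6.78 tcp tray mm [78.1 47.5 72.7] tool yaw cmd left 0.001 tilt z [ 0.002 -0.001 -1.   ] F [  9.4  -0.8 -12.1] w 28.2
```

carry_out(series="0 0.1 -0.1 0 0;0 0 -0.05 0 0;0 0 0 0 0")

```text
clock: 7.15
tcp_pos: [0.6153, -0.0133, 0.0737]
orientation: [2.152, 2.288, -0.001]
contact_force: [7.2, -0.3, -13.2]
grip_width: 0.0281
```

```bash
python3 st.py
```

```text
t 7.15 tcp tray mm [78.2 47.5 73.7] tool yaw cmd left 0.001 tilt z [-0.    -0.001 -1.   ] F [  7.2  -0.3 -13.2] w 28.1
```

carry_out(series="0.5 0.1 -0.03 0 0;0.5 0 0 0 0;0.4 0 0 0 0")

```text
clock: 7.52
tcp_pos: [0.6145, 0.0003, 0.0736]
orientation: [-2.153, -2.288, 0.004]
contact_force: [5.7, -1.6, -13.3]
grip_width: 0.0281
```

```bash
python3 st.py
```

```text
t 7.53 tcp tray mm [78.2 61.1 73.6] tool yaw cmd left 0.0 tilt z [-0.002 -0.002 -1.   ] F [  5.7  -1.6 -13.3] w 28.1
```

carry_out(series="1.5 0 0 0 0;1.5 0 0 0 0;1.5 0 0 0 0;1.5 0 0 0 0;1.5 0 0 0 0;1 0 0 0 0;0.5 0 0 0 0;0 0 0 0 0")

```text
clock: 8.52
tcp_pos: [0.6089, 0.0907, 0.0735]
orientation: [-2.152, -2.288, 0.004]
contact_force: [5.7, 2.4, -13.1]
grip_width: 0.028
```

```bash
python3 st.py
python3 - <<'E'
from h import *
s=eyes.grab_frame("side")
c=s["color"][140:300,200:360];b=cv2.resize(c,(600,600),interpolation=cv2.INTER_CUBIC)
cv2.imwrite("pics/a4.png",b)
E
```

```text
t 8.53 tcp tray mm [ 78.1 151.8  73.5] tool yaw cmd left 0.001 tilt z [-0.002 -0.001 -1.   ] F [  5.7   2.4 -13.1] w 28.0
```

View pics/a4.png

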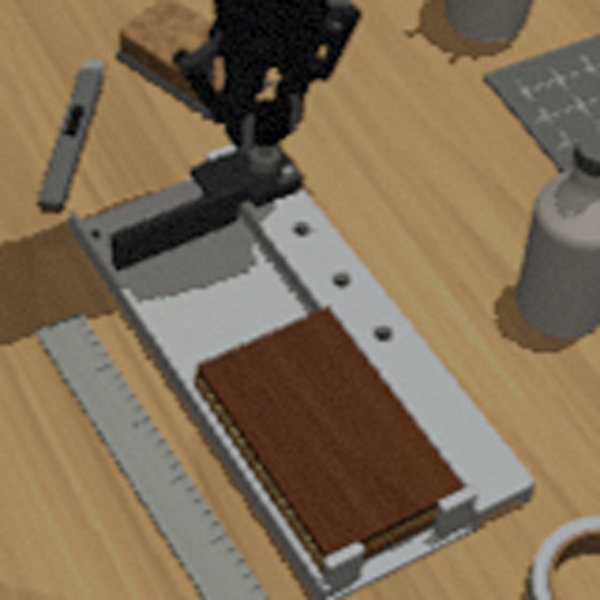

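carry_out(series="0 0 0.4 0 0;0 0 0.4 0 0;0 0 0.3 0 0;0 0 0 0 0")

```text
clock: 9.07
tcp_pos: [0.6091, 0.0907, 0.0641]
orientation: [-2.151, -2.287, 0.002]
contact_force: [1.2, 2.5, -8.2]
grip_width: 0.0281
```

```bash
python3 st.py
```

```text
t 9.07 tcp tray mm [ 78.2 151.8  64.1] tool yaw cmd left 0.001 tilt z [-0.002  0.    -1.   ] F [ 1.2  2.5 -8.2] w 28.1
```

carry_out(series="0 0 0.1 0 0.2;0 0 0 0 0.5;0 0 0 0 1;0 0 0 0 1;0 0 -3 0 1;0 0 -4 0 1;0 0 -3 0 1")

```text
clock: 9.95
tcp_pos: [0.6108, 0.0902, 0.1656]
orientation: [2.152, 2.287, 0.002]
contact_force: [0.3, 0.4, 0.4]
grip_width: 0.0856
```

```bash
python3 st.py 0 -185 130;python3 - <<'E'
from h import *
s=eyes.grab_frame("side")
c=s["color"][140:300,200:360];b=cv2.resize(c,(600,600),interpolation=cv2.INTER_CUBIC)
cv2.imwrite("pics/a5.png",b)
E
```

```text
t 9.95 tcp tray mm [ 79.9 151.1 165.6] tool yaw cmd left -0.0 tilt z [ 0.002  0.    -1.   ] F [0.3 0.4 0.4] w 85.6
delta tool cm [-33.62  -7.99   3.54]  delta tray-tool(x=tray y,y=tray x) cm [-33.61  -7.99   3.56]
```

View pics/a5.png

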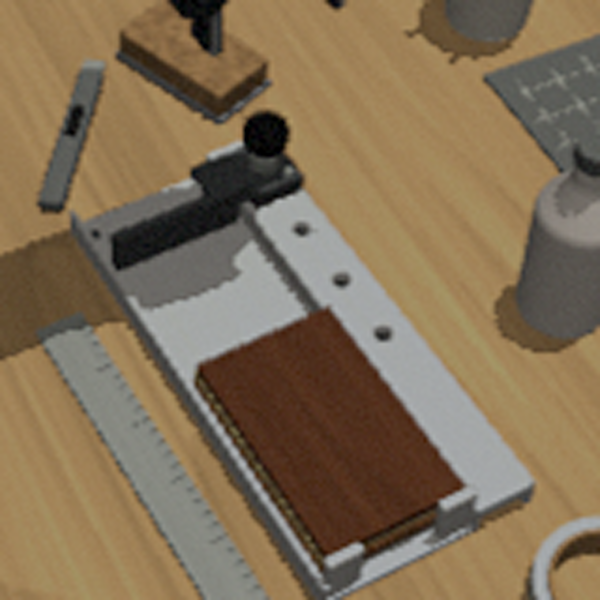

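carry_out(series="-4 -0.3 0 0 0.5;-5 -0.7 0 0 0;-5 -0.7 0 0 0;-5 -0.7 0 0 0;-5 -0.7 0 0 0;-5 -0.8 0 0 0;-4.6 -0.8 0 0 0;0 0 2 0 0")

```text
clock: 11.0
tcp_pos: [0.583, -0.2542, 0.1454]
orientation: [2.158, 2.276, -0.001]
contact_force: [0.4, 1.8, -0.4]
grip_width: -0.0001
```

carry_out(series="0 0 4 0 0;0 0 4 0 0;0 0 3 0 0;0 0 0.6 0 0;0 0 0 0 0")

```text
clock: 11.62
tcp_pos: [0.584, -0.2475, 0.0279]
orientation: [2.152, 2.288, 0.0]
contact_force: [-1.1, -0.6, -0.9]
grip_width: 0.0
```

```bash
python3 st.py 33 -160 24;python3 - <<'E'
from h import *
s=eyes.grab_frame("side")
c=s["color"][140:300,200:360];b=cv2.resize(c,(600,600),interpolation=cv2.INTER_CUBIC)
cv2.imwrite("pics/a6.png",b)
E
```

```text
t 11.62 tcp tray mm [  32.7 -184.3   27.9] tool yaw cmd left 0.001 tilt z [ 0. -0. -1.] F [-1.1 -0.6 -0.9] w 0.0
delta tool cm [2.43 0.03 0.38]  delta tray-tool(x=tray y,y=tray x) cm [2.43 0.03 0.39]
```

View pics/a6.png

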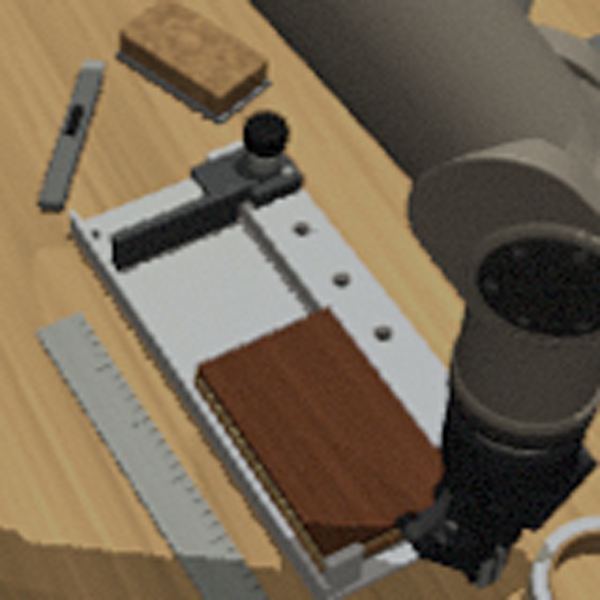

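carry_out(series="0.8 0 0.4 0 0;0.8 0 0 0 0;0.5 0 0 0 0;0.2 0 0 0 0;0.1 0 0 0 0")

```text
clock: 12.3
tcp_pos: [0.5823, -0.2237, 0.0237]
orientation: [2.152, 2.288, 0.0]
contact_force: [0.4, -0.2, 0.8]
grip_width: -0.0
```

```bash
python3 st.py
```

```text
t 12.3 tcp tray mm [  32.4 -160.4   23.7] tool yaw cmd left 0.001 tilt z [ 0. -0. -1.] F [ 0.4 -0.2  0.8] w -0.0
```

carry_out(series="0.1 0 0 0 0;0.1 0 0 0 0;0 0 0 0 0")

```text
clock: 12.68
tcp_pos: [0.5821, -0.2228, 0.0237]
orientation: [2.153, 2.286, -0.001]
contact_force: [0.8, -3.1, -2.3]
grip_width: -0.0
```

carry_out(series="0.1 0 0 0 0;0 0 0 0 0")

```text
clock: 12.92
tcp_pos: [0.5821, -0.2228, 0.0237]
orientation: [2.153, 2.285, -0.002]
contact_force: [1.4, -6.0, -4.3]
grip_width: -0.0002
```

carry_out(series="0.1 0 0 0 0;0 0 0 0 0")

```text
clock: 13.18
tcp_pos: [0.5821, -0.2228, 0.0237]
orientation: [2.152, 2.283, -0.003]
contact_force: [2.4, -8.5, -5.3]
grip_width: 0.0
```

carry_out(series="-1.2 0 0 0 0;0 -1.6 0 0 0;0 -1.6 0 0 0;0 0 0 0 0")

```text
clock: 13.68
tcp_pos: [0.5484, -0.2335, 0.0235]
orientation: [-2.153, -2.285, 0.001]
contact_force: [0.5, 0.3, 0.2]
grip_width: -0.0
```

```bash
python3 st.py 0 -113.5 23.7;python3 - <<'E'
from h import *
s=eyes.grab_frame("side")
c=s["color"][180:310,230:360];b=cv2.resize(c,(600,600),interpolation=cv2.INTER_CUBIC)
cv2.imwrite("pics/a7.png",b)
E
```

```text
t 13.68 tcp tray mm [  -2.  -168.2   23.5] tool yaw cmd left -0.001 tilt z [-0.002  0.001 -1.   ] F [0.5 0.3 0.2] w -0.0
delta tool cm [ 5.47  0.19 -0.01]  delta tray-tool(x=tray y,y=tray x) cm [ 5.47  0.2  -0.02]
```

View pics/a7.png

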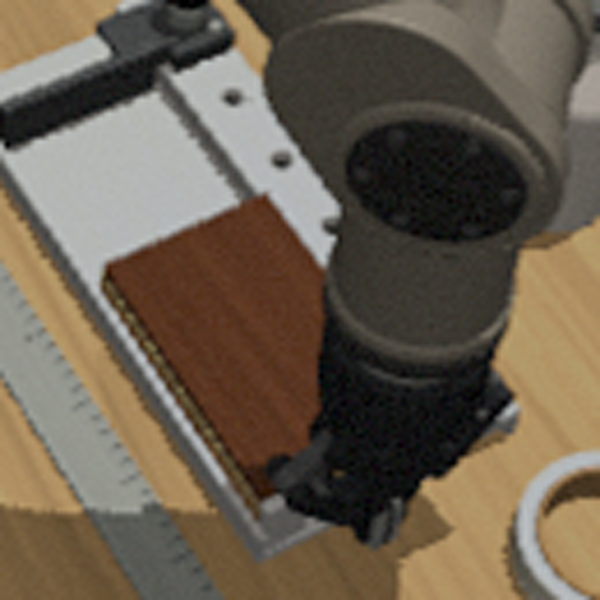

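carry_out(series="0.6 0.1 0 0 0;0.6 0 0 0 0;0.4 0 0 0 0;0.3 0 0 0 0;0.2 0 0 0 0;0 0 0 0 0")

```text
clock: 14.48
tcp_pos: [0.5504, -0.2126, 0.0236]
orientation: [-2.153, -2.288, 0.0]
contact_force: [0.3, -0.0, 0.4]
grip_width: -0.0001
```

```bash
python3 st.py 0 -113.5 23.7;python3 - <<'E'
from h import *
s=eyes.grab_frame("side")
c=s["color"][180:310,230:360];b=cv2.resize(c,(600,600),interpolation=cv2.INTER_CUBIC)
cv2.imwrite("pics/a8.png",b)
E
```

```text
t 14.47 tcp tray mm [   1.3 -147.4   23.6] tool yaw cmd left 0.0 tilt z [-0.  0. -1.] F [ 0.3 -0.   0.4] w -0.1
delta tool cm [ 3.39 -0.13 -0.01]  delta tray-tool(x=tray y,y=tray x) cm [ 3.39 -0.13 -0.01]
```

View pics/a8.png

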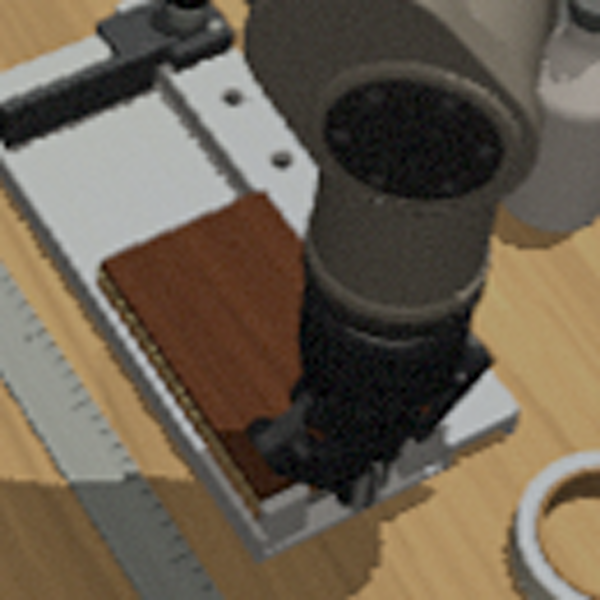

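carry_out(series="0.6 0 0 0 0;0.8 0 0 0 0;0.8 0 0 0 0;0.5 0 0 0 0;0.3 0 0 0 0;0.2 0 0 0 0;0.1 0 0 0 0;0 0 0 0 0")

```text
clock: 15.52
tcp_pos: [0.5485, -0.1798, 0.0237]
orientation: [2.153, 2.288, 0.0]
contact_force: [0.8, -1.9, 0.6]
grip_width: -0.0003
```

```bash
python3 st.py 0 -113.5 23.7;python3 - <<'E'
from h import *
s=eyes.grab_frame("side")
c=s["color"][180:310,230:360];b=cv2.resize(c,(600,600),interpolation=cv2.INTER_CUBIC)
cv2.imwrite("pics/a9.png",b)
E
```

```text
t 15.53 tcp tray mm [   1.4 -114.6   23.7] tool yaw cmd left 0.0 tilt z [ 0.  0. -1.] F [ 0.8 -1.9  0.6] w -0.3
delta tool cm [ 0.11 -0.14 -0.  ]  delta tray-tool(x=tray y,y=tray x) cm [ 0.11 -0.14 -0.  ]
```

View pics/a9.png

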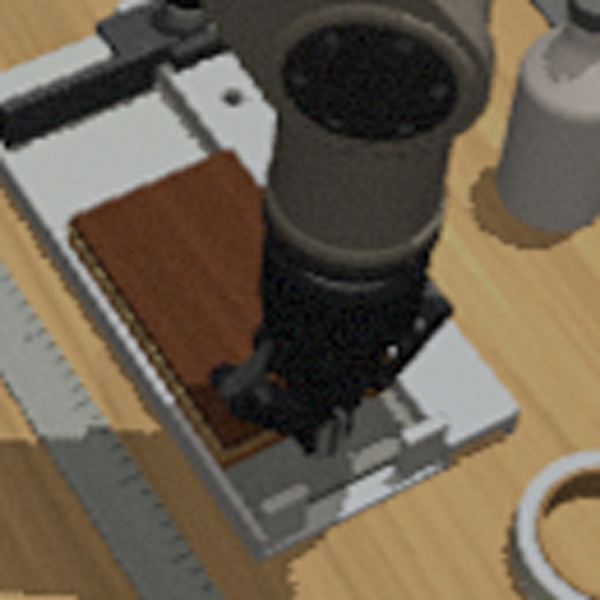

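carry_out(series="-0.5 0 0 0 0;0 -0.1 -4 0 0;0 0 -5 0 0;0 4 -2 0 0;0 5 0 0 0")

```text
clock: 16.2
tcp_pos: [0.6392, -0.1796, 0.1362]
orientation: [2.152, 2.286, 0.004]
contact_force: [1.1, -0.2, 0.6]
grip_width: -0.0004
```

```bash
python3 st.py 0 -113.5 23.7;python3 - <<'E'
from h import *
s=eyes.grab_frame("side")
c=s["color"][200:310,240:350];b=cv2.resize(c,(600,600),interpolation=cv2.INTER_CUBIC)
cv2.imwrite("pics/a10.png",cv2.convertScaleAbs(b,alpha=1.5))
E
```

```text
t 16.2 tcp tray mm [  91.9 -119.9  136.2] tool yaw cmd left -0.001 tilt z [ 0.003  0.001 -1.   ] F [ 1.1 -0.2  0.6] w -0.4
delta tool cm [ 0.63 -9.22 11.22]  delta tray-tool(x=tray y,y=tray x) cm [ 0.64 -9.19 11.25]
```

View pics/a10.png

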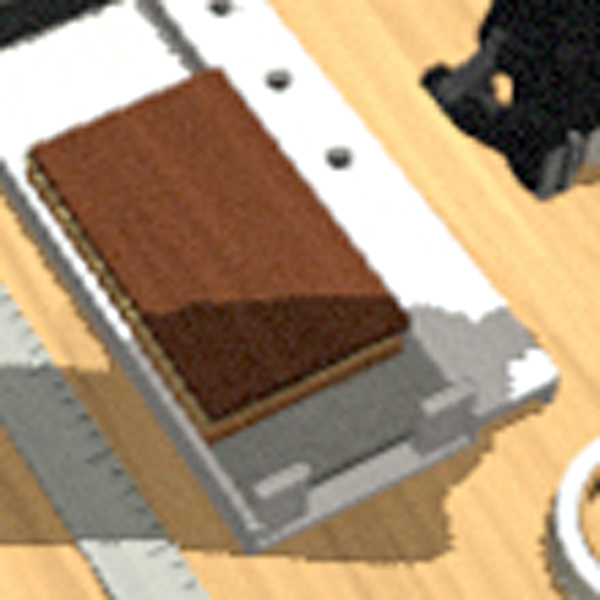

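```bash
cat > ov.py <<'E'
from st import *
def ov(p,box,k,segs,fn,alpha=1.5):
    x0,y0,x1,y1=box
    b=cv2.convertScaleAbs(cv2.resize(p["color"][y0:y1,x0:x1],None,fx=k,fy=k,interpolation=cv2.INTER_CUBIC),alpha=alpha)
    f=lambda X:tuple(int(round(v)) for v in ((proj(p,toW(X))-[x0,y0]+.5)*k-.5))
    for a,c,col in segs: cv2.line(b,f(a),f(c),col,1)
    cv2.imwrite(fn,b)
E
python3 - <<'E'
from ov import *
# side-only tray fit
import st; st.Q[:]=[0.5395,-0.0669,0.06]
s=eyes.grab_frame("side")
R,G,B=(0,0,255),(0,255,0),(255,0,0)
ov(s,(270,230,350,310),7.4,[((-28,-140,13),(28,-140,13),R),((-28,-140,5),(28,-140,5),B),((-50,-102,13),(50,-102,13),R),((-50,-102,37),(50,-102,37),G),((-28,-148,42),(-53,-148,42),G),((28,-148,42),(53,-148,42),G),((-57,-150,22),(-57,-50,22),B)],"pics/a11.png")
E
```

```text
(no output)
```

View pics/a11.png

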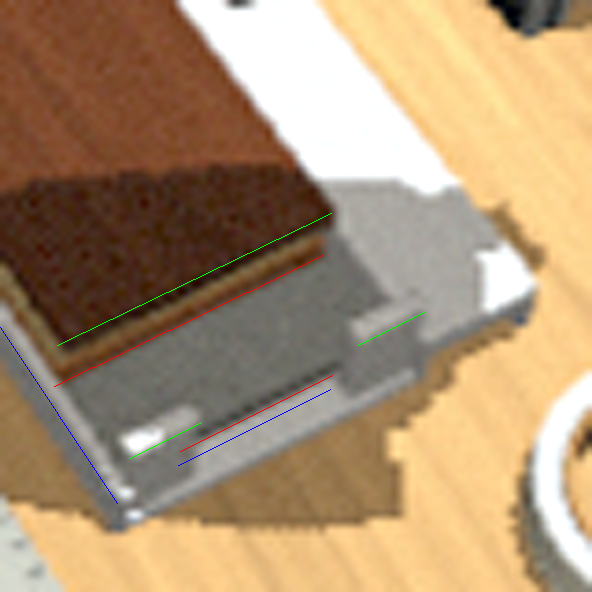

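Run:
```python
from ov import *
import st; st.Q[:]=[0.5395,-0.0669,0.06]
s=eyes.grab_frame("side")
G=(0,255,0);R=(0,0,255)
ov(s,(280,270,330,305),15,[],"pics/a12.png",2.2)
# after box: posts wireframe
segs=[]
for a,b in ((-53,-28),(28,53)):
  for z in (42,): 
    P=[(a,-148,z),(b,-148,z),(b,-140,z),(a,-140,z)]
    segs+=[(P[i],P[(i+1)%4],G) for i in range(4)]
  segs+=[((b,-148,5),(b,-148,42),G),((a,-148,5),(a,-148,42),G)]
segs+=[((-28,-140,13),(28,-140,13),R),((-28,-136,13),(28,-136,13),(255,0,255)),((-53,-150,5),(53,-150,5),(255,0,0))]
ov(s,(280,270,330,305),15,segs,"pics/a13.png",2.2)
```

```text
(no output)
```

View pics/a12.png

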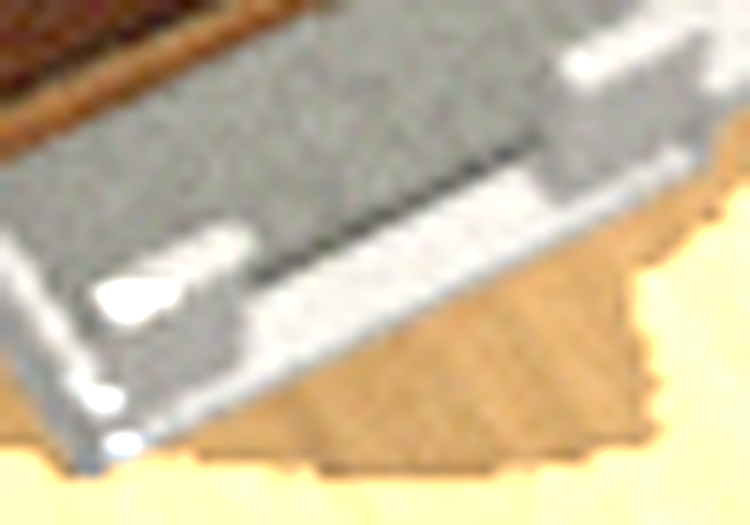

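View pics/a13.png

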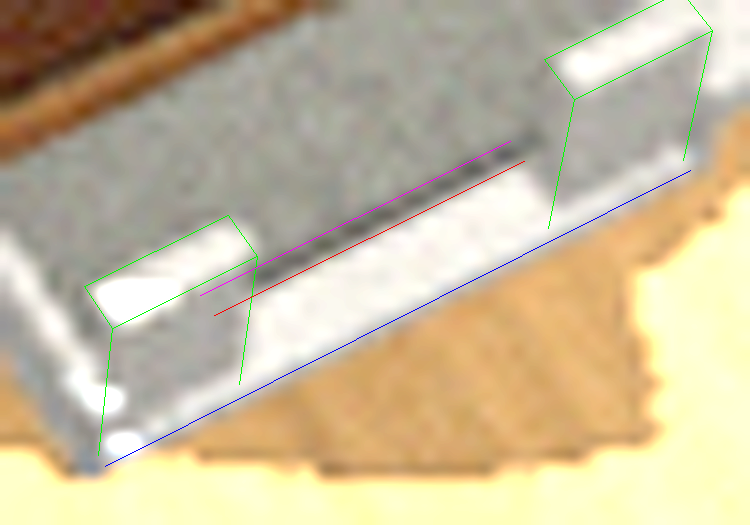

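Run:
```python
from h import *
s=eyes.grab_frame("side")
c=s["color"][170:300,210:350];n=cv2.resize(c,None,fx=4.5,fy=4.5,interpolation=cv2.INTER_CUBIC)
o=cv2.imread("pics/s1.png")
f=lambda i:cv2.convertScaleAbs(cv2.resize(i[425:585,330:530],(400,320),interpolation=cv2.INTER_CUBIC),alpha=2)
cv2.imwrite("pics/a14.png",np.hstack([f(o),f(n)]))
t=eyes.grab_frame("top")
cv2.imwrite("pics/a15.png",cv2.resize(t["color"][145:220,215:360],None,fx=5.5,fy=5.5,interpolation=cv2.INTER_CUBIC))
```

```text
(no output)
```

View pics/a14.png

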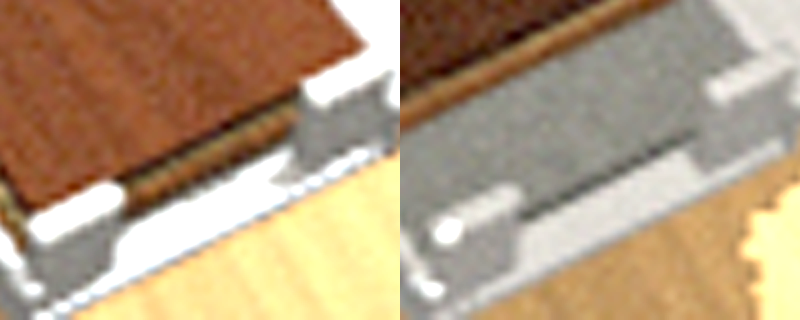

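View pics/a15.png

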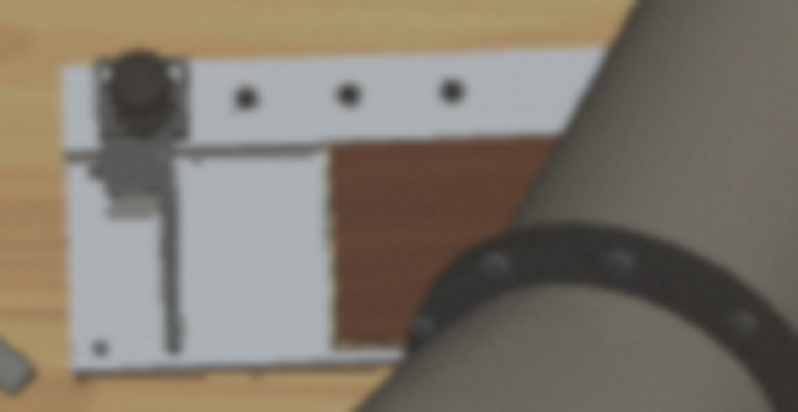

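Run:
```python
from ov import *
import st; st.Q[:]=[0.5395,-0.0669,0.06]
s=eyes.grab_frame("side")
o=cv2.cvtColor(cv2.imread("pics/s1.png"),cv2.COLOR_BGR2GRAY).astype(np.float32)
n=cv2.cvtColor(cv2.resize(s["color"][170:300,210:350],None,fx=4.5,fy=4.5,interpolation=cv2.INTER_CUBIC),cv2.COLOR_BGR2GRAY).astype(np.float32)
ys=np.arange(-150,-124,1.)
for nm,im in (("old",o),("new",n)):
    pr=[]
    for y in ys:
        uv=np.array([(proj(s,toW((x,y,5)))-[210,170]+.5)*4.5-.5 for x in np.arange(-22,23,2)],np.float32)
        pr.append(cv2.remap(im,uv[:,0].reshape(-1,1),uv[:,1].reshape(-1,1),cv2.INTER_LINEAR).mean())
    print(nm,dict(zip(ys.astype(int).tolist(),np.round(pr).astype(int).tolist())))
```

```text
old {-150: 108, -149: 132, -148: 154, -147: 162, -146: 161, -145: 158, -144: 157, -143: 157, -142: 158, -141: 159, -140: 155, -139: 143, -138: 121, -137: 94, -136: 66, -135: 45, -134: 35, -133: 36, -132: 44, -131: 56, -130: 68, -129: 77, -128: 81, -127: 77, -126: 67, -125: 55}
new {-150: 92, -149: 102, -148: 111, -147: 114, -146: 113, -145: 112, -144: 112, -143: 112, -142: 113, -141: 113, -140: 113, -139: 112, -138: 109, -137: 98, -136: 79, -135: 61, -134: 54, -133: 58, -132: 65, -131: 73, -130: 78, -129: 81, -128: 82, -127: 82, -126: 81, -125: 80}
```

Run:
```python
from ov import *
import st; st.Q[:]=[0.5395,-0.0669,0.06]
s=eyes.grab_frame("side")
k=600/130
# leading edge of board4 profile along y at z=37 in a7,a8,a9 and current, s1
def prof(im,org,k):
    g=cv2.cvtColor(im,cv2.COLOR_BGR2GRAY).astype(np.float32)
    ys=np.arange(10,75,.5);pr=[]
    for y in ys:
        uv=np.array([(proj(s,toW((x,y,37)))-org+.5)*k-.5 for x in np.arange(-40,41,4)],np.float32)
        pr.append(cv2.remap(g,uv[:,0].reshape(-1,1),uv[:,1].reshape(-1,1),cv2.INTER_LINEAR).mean())
    d=np.diff(pr); i=np.argmax(d); 
    w=np.clip(d[max(0,i-4):i+5],0,None); return (ys[max(0,i-4):i+5][:len(w)]*w).sum()/w.sum()
for f,o,kk in (("s1",[210,170],4.5),("a7",[230,180],k),("a8",[230,180],k),("a9",[230,180],k)):
    print(f,prof(cv2.imread(f"pics/{f}.png"),np.array(o),kk))
print("now",prof(s["color"],np.array([0,0]),1.))
```

```text
s1 41.4194056637242
a7 21.028861314152635
a8 24.437032744401662
a9 57.03164114022927
now 57.007388390119914
```

carry_out(series="-0.2 -4.5 0 0 0;0 -4.7 2 0 0;0 0 4 0 0;0 0 3.5 0 0;0 0 1.3 0 0;0 0 0.4 0 0;0 0 0.2 0 0;0 0 0 0 0")

```text
clock: 17.55
tcp_pos: [0.546, -0.1873, 0.0212]
orientation: [2.153, 2.287, 0.001]
contact_force: [-2.7, -0.4, 4.3]
grip_width: -0.0001
```

```bash
python3 st.py 0 -121 21
```

```text
t 17.55 tcp tray mm [  -1.6 -122.    21.2] tool yaw cmd left -0.0 tilt z [ 0.001  0.    -1.   ] F [-2.7 -0.4  4.3] w -0.1
delta tool cm [0.1  0.16 0.02]  delta tray-tool(x=tray y,y=tray x) cm [0.1  0.16 0.02]
```

carry_out(series="0 0 0.2 0 0;0 0 0.2 0 0;0 0 0 0 0")

```text
clock: 17.92
tcp_pos: [0.5461, -0.1874, 0.0209]
orientation: [-2.154, -2.286, -0.006]
contact_force: [-15.0, 6.4, 47.4]
grip_width: 0.0
```

carry_out(series="-0.1 0 0 0 0;-0.1 0 0 0 0;-0.1 0 0 0 0;-0.1 0 0 0 0;-0.1 0 0 0 0;0 0 0 0 0")

```text
clock: 18.68
tcp_pos: [0.5462, -0.1875, 0.0209]
orientation: [-2.146, -2.285, -0.011]
contact_force: [-18.0, 17.6, 54.3]
grip_width: 0.0002
```

```bash
python3 st.py 0 -121 21
```

```text
t 18.68 tcp tray mm [  -1.4 -122.2   20.9] tool yaw cmd left 0.002 tilt z [-0.    0.01 -1.  ] F [-18.   17.6  54.3] w 0.2
delta tool cm [ 0.12  0.14 -0.01]  delta tray-tool(x=tray y,y=tray x) cm [ 0.12  0.14 -0.01]
```

carry_out(series="0 0 -0.15 0 0;0 0 -0.1 0 0;0 0 0 0 0")

```text
clock: 19.05
tcp_pos: [0.5461, -0.1875, 0.021]
orientation: [-2.146, -2.286, -0.008]
contact_force: [-10.1, 13.4, 28.6]
grip_width: -0.0006
```

```bash
python3 st.py 0 -121 21
```

```text
t 19.05 tcp tray mm [  -1.5 -122.1   21. ] tool yaw cmd left 0.003 tilt z [-0.001  0.008 -1.   ] F [-10.1  13.4  28.6] w -0.6
delta tool cm [0.11 0.15 0.  ]  delta tray-tool(x=tray y,y=tray x) cm [0.11 0.15 0.  ]
```

carry_out(series="-0.1 -0.2 0 0 0;-0.1 -0.1 0 0 0;-0.1 0 0 0 0;-0.1 0 0 0 0;-0.1 0 0 0 0;0 0 0 0 0")

```text
clock: 19.8
tcp_pos: [0.5467, -0.1931, 0.0211]
orientation: [-2.149, -2.291, -0.011]
contact_force: [-0.7, 12.0, 18.0]
grip_width: -0.0002
```

```bash
python3 st.py 0 -121 21
```

```text
t 19.8 tcp tray mm [  -1.2 -127.7   21.1] tool yaw cmd left 0.003 tilt z [ 0.004  0.006 -1.   ] F [-0.7 12.  18. ] w -0.2
delta tool cm [0.67 0.13 0.01]  delta tray-tool(x=tray y,y=tray x) cm [0.67 0.12 0.01]
```

carry_out(series="0 0 -2 0 0;0 0 -5 0 0;0 4 -3 0 0;0 5 0 0 0;0 0 0 0 0")

```text
clock: 20.42
tcp_pos: [0.6377, -0.1907, 0.1203]
orientation: [2.146, 2.288, 0.004]
contact_force: [0.1, -0.3, -0.1]
grip_width: 0.0
```

```bash
python3 st.py
cat > prof.py <<'E'
from ov import *
import st; st.Q[:]=[0.5395,-0.0669,0.06]
s=eyes.grab_frame("side")
g=cv2.cvtColor(s["color"],cv2.COLOR_BGR2GRAY).astype(np.float32)
def P(ys,z,x0,x1):
    out=[]
    for y in ys:
        uv=np.array([proj(s,toW((x,y,z))) for x in np.arange(x0,x1,2)],np.float32)
        out.append(cv2.remap(g,uv[:,0].reshape(-1,1),uv[:,1].reshape(-1,1),cv2.INTER_LINEAR).mean())
    return np.round(out).astype(int).tolist()
ys=np.arange(-150,-124);print("b1 rear z5",dict(zip(ys.tolist(),P(ys,5,-22,23))))
ys=np.arange(40,70);print("b4 lead z37",dict(zip(ys.tolist(),P(ys,37,-40,41))))
ov(s,(210,170,350,310),4.2,[],"pics/cur.png",1.5)
E
python3 prof.py
```

```text
t 20.43 tcp tray mm [  89.7 -130.9  120.3] tool yaw cmd left 0.004 tilt z [ 0.005 -0.001 -1.   ] F [ 0.1 -0.3 -0.1] w 0.0
b1 rear z5 {-150: 93, -149: 102, -148: 109, -147: 113, -146: 113, -145: 113, -144: 113, -143: 114, -142: 114, -141: 113, -140: 111, -139: 106, -138: 95, -137: 79, -136: 65, -135: 60, -134: 64, -133: 70, -132: 74, -131: 76, -130: 78, -129: 80, -128: 81, -127: 82, -126: 81, -125: 80}
b4 lead z37 {40: 57, 41: 56, 42: 57, 43: 57, 44: 57, 45: 57, 46: 56, 47: 56, 48: 56, 49: 56, 50: 55, 51: 55, 52: 57, 53: 64, 54: 77, 55: 96, 56: 117, 57: 139, 58: 156, 59: 167, 60: 171, 61: 172, 62: 170, 63: 170, 64: 169, 65: 169, 66: 169, 67: 169, 68: 169, 69: 169}
```

View pics/cur.png

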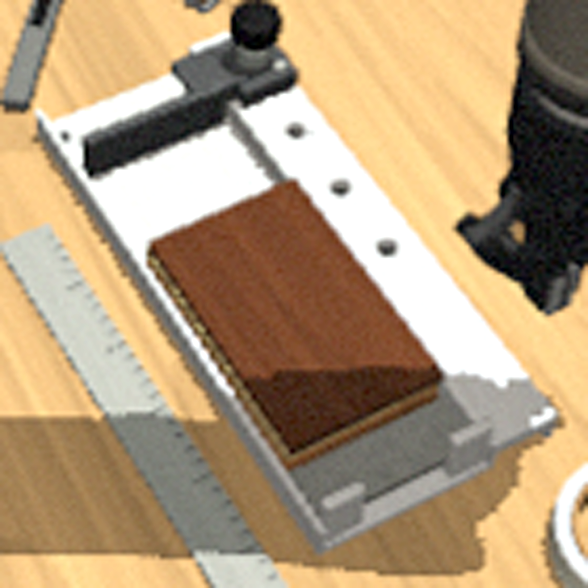

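carry_out(series="0.4 -4.5 0 0 0;0.3 -4.5 2 0 0;0 0 4 0 0;0 0 3 0 0;0 0 0.6 0 0;0 0 0 0 0")

```text
clock: 21.22
tcp_pos: [0.5428, -0.1908, 0.0229]
orientation: [2.154, 2.287, -0.0]
contact_force: [-0.5, 0.2, 0.2]
grip_width: -0.0006
```

```bash
python3 st.py 0 -113.5 23.7
```

```text
t 21.23 tcp tray mm [  -5.  -125.3   22.9] tool yaw cmd left -0.001 tilt z [ 0.    -0.001 -1.   ] F [-0.5  0.2  0.2] w -0.6
delta tool cm [ 1.18  0.5  -0.08]  delta tray-tool(x=tray y,y=tray x) cm [ 1.18  0.5  -0.08]
```

carry_out(series="0.4 0.5 -0.08 0 0;0.3 0 0 0 0;0.2 0 0 0 0;0.12 0 0 0 0;0.1 0 0 0 0;0 0 0 0 0")

```text
clock: 21.98
tcp_pos: [0.5476, -0.1792, 0.0232]
orientation: [2.153, 2.287, -0.0]
contact_force: [0.1, -3.7, 3.3]
grip_width: -0.0003
```

```bash
python3 st.py 0 -113.5 23.7
```

```text
t 21.98 tcp tray mm [   0.5 -114.    23.2] tool yaw cmd left -0.0 tilt z [ 0.001 -0.001 -1.   ] F [ 0.1 -3.7  3.3] w -0.3
delta tool cm [ 0.05 -0.05 -0.05]  delta tray-tool(x=tray y,y=tray x) cm [ 0.05 -0.05 -0.05]
```

carry_out(series="-0.4 0 0 0 0;0 0 -0.8 0 0;0 0 0 0 0")

```text
clock: 22.35
tcp_pos: [0.5478, -0.1821, 0.0313]
orientation: [-2.152, -2.288, -0.001]
contact_force: [-0.3, 0.8, 0.4]
grip_width: -0.0002
```

```bash
python3 st.py 0 -75.5 31.7
```

```text
t 22.35 tcp tray mm [   0.5 -116.9   31.3] tool yaw cmd left 0.001 tilt z [ 0.     0.001 -1.   ] F [-0.3  0.8  0.4] w -0.2
delta tool cm [ 4.14 -0.05 -0.04]  delta tray-tool(x=tray y,y=tray x) cm [ 4.14 -0.05 -0.04]
```

carry_out(series="0.3 0 -0.05 0 0;0.5 0 0 0 0;0.6 0 0 0 0;0.7 0 0 0 0;0.7 0 0 0 0;0.6 0 0 0 0;0.3 0 0 0 0;0.2 0 0 0 0")

```text
clock: 23.35
tcp_pos: [0.5453, -0.1435, 0.0314]
orientation: [-2.153, -2.288, 0.0]
contact_force: [-0.6, -0.7, 0.1]
grip_width: 0.0002
```

carry_out(series="0.1 0 0 0 0;0 0 0 0 0")

```text
clock: 23.6
tcp_pos: [0.5452, -0.1426, 0.0314]
orientation: [-2.153, -2.288, -0.0]
contact_force: [-0.5, -1.0, 1.9]
grip_width: -0.0001
```

```bash
python3 st.py 0 -75.5 31.7
python3 - <<'E'
from ov import *
s=eyes.grab_frame("side");ov(s,(210,170,350,310),4.2,[],"pics/b1.png",1.5)
E
```

```text
t 23.6 tcp tray mm [  0.3 -77.2  31.4] tool yaw cmd left 0.0 tilt z [-0.  0. -1.] F [-0.5 -1.   1.9] w -0.1
delta tool cm [ 0.17 -0.03 -0.03]  delta tray-tool(x=tray y,y=tray x) cm [ 0.17 -0.03 -0.03]
```

View pics/b1.png

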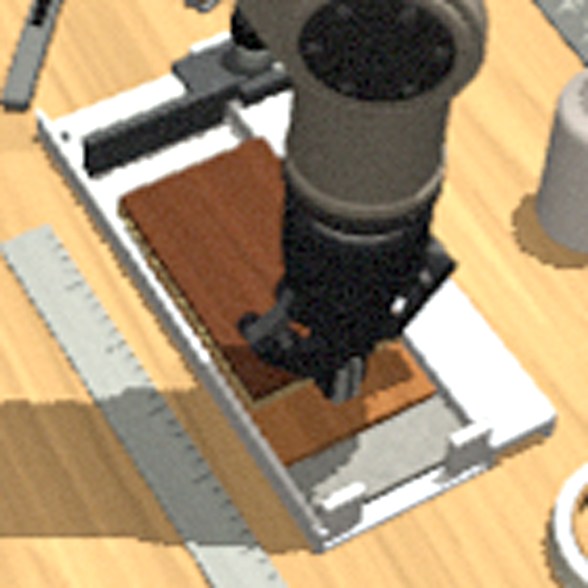

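carry_out(series="0.1 0 0 0 0;0.04 0 0 0 0;0 0 0 0 0;-0.4 0 0 0 0;0 0 -0.8 0 0;0 0 0 0 0")

```text
clock: 24.4
tcp_pos: [0.5459, -0.1453, 0.0401]
orientation: [2.152, 2.287, 0.001]
contact_force: [-0.2, -0.0, -0.1]
grip_width: -0.0002
```

```bash
python3 st.py 0 -37.5 39.5
```

```text
t 24.4 tcp tray mm [  0.8 -80.   40.1] tool yaw cmd left 0.0 tilt z [ 0.001  0.    -1.   ] F [-0.2 -0.  -0.1] w -0.2
delta tool cm [ 4.25 -0.08  0.06]  delta tray-tool(x=tray y,y=tray x) cm [ 4.25 -0.08  0.06]
```

carry_out(series="0.3 0 0.06 0 0;0.5 0 0 0 0;0.6 0 0 0 0;0.7 0 0 0 0;0.7 0 0 0 0;0.6 0 0 0 0;0.3 0 0 0 0;0.2 0 0 0 0")

```text
clock: 25.4
tcp_pos: [0.5429, -0.1061, 0.0387]
orientation: [-2.152, -2.288, 0.0]
contact_force: [0.1, -1.5, -0.1]
grip_width: 0.0001
```

carry_out(series="0.1 0 0 0 0;0 0 0 0 0")

```text
clock: 25.65
tcp_pos: [0.5429, -0.1052, 0.0387]
orientation: [-2.153, -2.288, 0.0]
contact_force: [0.4, 0.5, -0.4]
grip_width: 0.0003
```

```bash
python3 st.py 0 -37.5 39.5
python3 - <<'E'
from ov import *
s=eyes.grab_frame("side");ov(s,(210,170,350,310),4.2,[],"pics/b2.png",1.5)
E
```

```text
t 25.65 tcp tray mm [  0.2 -39.8  38.7] tool yaw cmd left 0.0 tilt z [-0.  0. -1.] F [ 0.4  0.5 -0.4] w 0.3
delta tool cm [ 0.23 -0.02 -0.08]  delta tray-tool(x=tray y,y=tray x) cm [ 0.23 -0.02 -0.08]
```

View pics/b2.png

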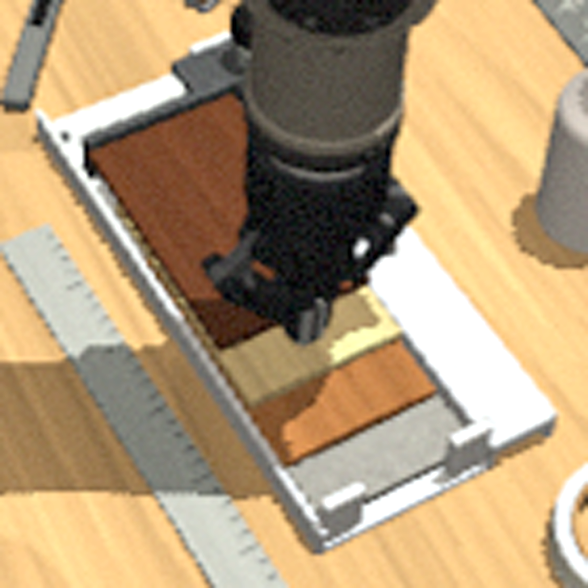

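carry_out(series="0.1 0 -0.05 0 0;0.1 0 0 0 0;0 0 0 0 0")

```text
clock: 26.08
tcp_pos: [0.5428, -0.1032, 0.0393]
orientation: [-2.152, -2.288, -0.0]
contact_force: [0.3, 1.1, 0.2]
grip_width: 0.0001
```

carry_out(series="0.05 0 0 0 0;0 0 0 0 0")

```text
clock: 26.32
tcp_pos: [0.5428, -0.1028, 0.0393]
orientation: [2.153, 2.288, 0.0]
contact_force: [0.8, -1.4, 0.1]
grip_width: 0.0
```

```bash
python3 st.py 0 -37.5 39.5
```

```text
t 26.32 tcp tray mm [  0.3 -37.4  39.3] tool yaw cmd left 0.0 tilt z [ 0.  0. -1.] F [ 0.8 -1.4  0.1] w 0.0
delta tool cm [-0.01 -0.03 -0.02]  delta tray-tool(x=tray y,y=tray x) cm [-0.01 -0.03 -0.02]
```

carry_out(series="0.05 0 0 0 0;0.05 0 0 0 0;0 0 0 0 0")

```text
clock: 26.7
tcp_pos: [0.5429, -0.1022, 0.0394]
orientation: [2.153, 2.287, -0.0]
contact_force: [0.9, -2.3, 0.1]
grip_width: 0.0003
```

carry_out(series="0.05 0 0 0 0;0.05 0 0 0 0;0 0 0 0 0")

```text
clock: 27.08
tcp_pos: [0.5429, -0.1015, 0.0394]
orientation: [2.152, 2.287, -0.0]
contact_force: [2.3, -5.0, -0.2]
grip_width: -0.0
```

```bash
python3 st.py 0 -37.5 39.5
```

```text
t 27.07 tcp tray mm [  0.5 -36.   39.4] tool yaw cmd left -0.0 tilt z [ 0.001 -0.001 -1.   ] F [ 2.3 -5.  -0.2] w -0.0
delta tool cm [-0.15 -0.05 -0.01]  delta tray-tool(x=tray y,y=tray x) cm [-0.15 -0.05 -0.01]
```

carry_out(series="-0.4 0 0 0 0;-0.8 0 0 0 0;0 0 -3 0 0;0 0 -5 0 0;0 0 -5 0 0;-5 0 -2 0 0;-5 3 0 0 0;-5 5 0 0 0")

```text
clock: 28.08
tcp_pos: [0.6264, -0.254, 0.1901]
orientation: [-2.153, -2.287, -0.002]
contact_force: [2.4, -0.2, 0.3]
grip_width: -0.0001
```

carry_out(series="-5 5 0 0 0;-5 4 0 0 0;-5 0 0 0 0;-5 0 0 0 0;-5 0 0 0 0;0 0 0 0 0")

```text
clock: 28.82
tcp_pos: [0.72, -0.496, 0.1874]
orientation: [-2.159, -2.279, 0.006]
contact_force: [0.0, -0.2, 0.3]
grip_width: -0.0001
```

```bash
python3 st.py
python3 - <<'E'
from ov import *
s=eyes.grab_frame("side");t=eyes.grab_frame("top")
ov(s,(210,170,350,310),4.2,[],"pics/c1.png",1.3)
ov(t,(215,145,360,220),5.5,[],"pics/c2.png",1.3)
cv2.imwrite("pics/c3.png",cv2.resize(t["color"],(800,600)))
for q in ["knob_top"]:
  for p in (t,s): print([(m["uv"].round(1) if hasattr(m["uv"],"round") else m["uv"],m["confidence"]) for m in spotter.mark_of(p,q)][:2], proj(p,toW((77,149,80))).round(1))
E
```

```text
t 28.82 tcp tray mm [ 153.4 -440.6  187.4] tool yaw cmd left -0.007 tilt z [-0.004 -0.002 -1.   ] F [ 0.  -0.2  0.3] w -0.1
[([373.9, 155.0], 0.7), ([240.2, 163.1], 0.63)] [240.6 159. ]
[([269.8, 172.5], 0.44)] [270.4 172.6]
```

View pics/c1.png

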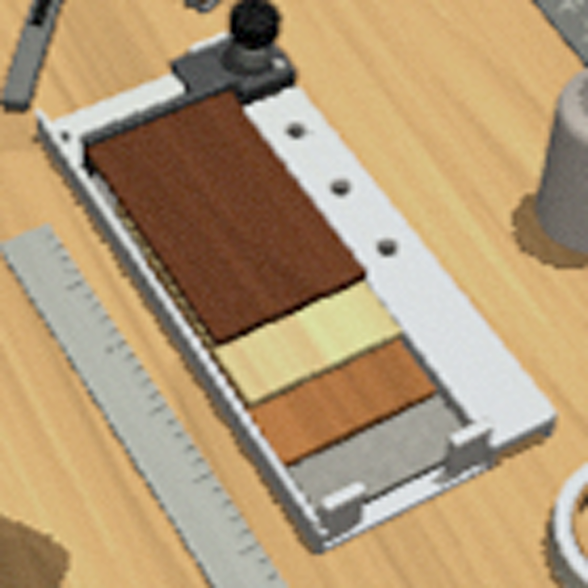

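View pics/c2.png

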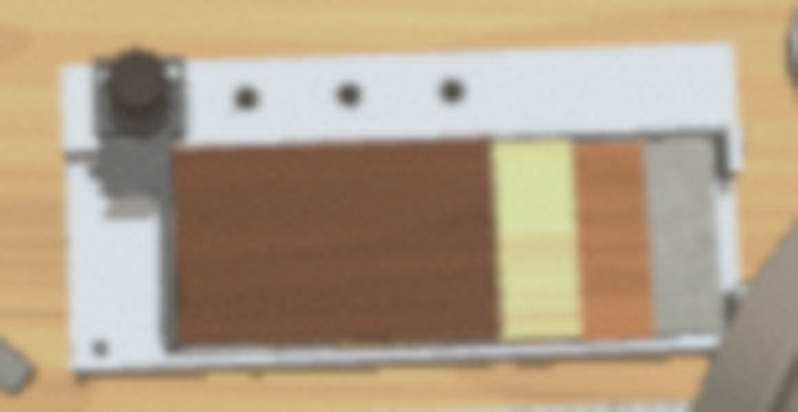

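View pics/c3.png

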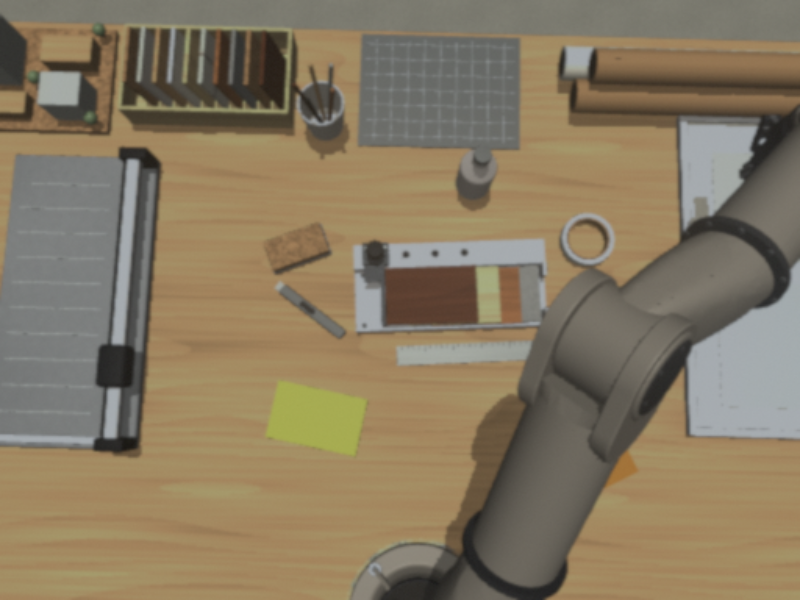

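```bash
cat > edges.py <<'E'
from ov import *
import st
def go(p,Q,xr,plot=False):
    st.Q[:]=Q
    im=p["color"].astype(np.float32)
    res=[]
    for nm,z,y0,dark in (("b4",37,-26,0),("b3",29,-64,0),("b2",21,-102,0),("b1",13,-140,0)):
        ys=np.arange(y0-12,y0+12.1,.5)
        pr=[]
        for y in ys:
            uv=np.array([proj(p,toW((x,y,z))) for x in xr],np.float32)
            pr.append(cv2.remap(im,uv[:,0].reshape(-1,1),uv[:,1].reshape(-1,1),cv2.INTER_LINEAR).mean((0,1)))
        pr=np.array(pr); g=np.abs(np.gradient(pr,axis=0)).sum(1)
        i=g[2:-2].argmax()+2; a=slice(max(i-6,0),i+7); res.append((nm,round((ys[a]*g[a]).sum()/g[a].sum(),1)))
    print(res)
s=eyes.grab_frame("side");t=eyes.grab_frame("top")
for xr in (np.arange(-45,-20,2),np.arange(-20,21,2),np.arange(20,45,2)):
    print(xr[0]);go(t,[0.5409,-0.0641,0.0615],xr);go(s,[0.5395,-0.0669,0.06],xr)
E
python3 edges.py
```

```text
-45
[('b4', np.float64(-23.7)), ('b3', np.float64(-64.6)), ('b2', np.float64(-102.6)), ('b1', np.float64(-139.6))]
[('b4', np.float64(-28.6)), ('b3', np.float64(-64.0)), ('b2', np.float64(-105.6)), ('b1', np.float64(-134.3))]
-20
[('b4', np.float64(-24.0)), ('b3', np.float64(-64.8)), ('b2', np.float64(-102.0)), ('b1', np.float64(-148.5))]
[('b4', np.float64(-28.3)), ('b3', np.float64(-64.0)), ('b2', np.float64(-105.9)), ('b1', np.float64(-140.9))]
20
[('b4', np.float64(-23.9)), ('b3', np.float64(-64.6)), ('b2', np.float64(-101.3)), ('b1', np.float64(-144.8))]
[('b4', np.float64(-28.6)), ('b3', np.float64(-63.9)), ('b2', np.float64(-105.5)), ('b1', np.float64(-149.6))]
```

carry_out(series="5 -2 0 0 0;5 -2 0 0 0;5 -2 0 0 0;5 -2 0 0 0;5 -2 0 0 0;5 -2 0 0 0;5 -2 2 0 0;0.5 -1.3 4 0 0")

```text
clock: 30.12
tcp_pos: [0.5508, -0.1385, 0.1301]
orientation: [2.143, 2.297, 0.008]
contact_force: [-0.1, -1.5, -0.1]
grip_width: -0.0002
```

```bash
python3 st.py 0 -81 31.7
```

```text
t 30.12 tcp tray mm [  6.2 -73.5 130.1] tool yaw cmd left 0.009 tilt z [ 0.004  0.003 -1.   ] F [-0.1 -1.5 -0.1] w -0.2
delta tool cm [-0.78 -0.66  9.84]  delta tray-tool(x=tray y,y=tray x) cm [-0.75 -0.62  9.84]
```

carry_out(series="-1 -0.4 0 0 0;0 0 3 0 0;0 0 3 0 0;0 0 0 0 0")

```text
clock: 30.62
tcp_pos: [0.5462, -0.1562, 0.0693]
orientation: [-2.154, -2.286, 0.002]
contact_force: [-0.5, 0.7, 0.0]
grip_width: -0.0
```

```bash
python3 st.py 0 -81 31.7
```

```text
t 30.62 tcp tray mm [  0.5 -90.9  69.3] tool yaw cmd left -0.001 tilt z [-0.001 -0.    -1.   ] F [-0.5  0.7  0. ] w -0.0
delta tool cm [ 0.99 -0.05  3.76]  delta tray-tool(x=tray y,y=tray x) cm [ 0.99 -0.05  3.76]
```

carry_out(series="0.8 0 1 0 0;0 0 2 0 0;0 0 0.7 0 0;0 0 0 0 0;0 0 0 0 0")

```text
clock: 31.25
tcp_pos: [0.5461, -0.1472, 0.0326]
orientation: [2.153, 2.287, 0.0]
contact_force: [-0.1, 1.0, -0.0]
grip_width: 0.0002
```

```bash
python3 st.py 0 -74.7 31.6
```

```text
t 31.25 tcp tray mm [  1.  -81.9  32.6] tool yaw cmd left 0.0 tilt z [ 0. -0. -1.] F [-0.1  1.  -0. ] w 0.2
delta tool cm [ 0.72 -0.1   0.1 ]  delta tray-tool(x=tray y,y=tray x) cm [ 0.72 -0.1   0.1 ]
```

carry_out(series="0.2 -0.1 0.08 0 0;0.2 0 0 0 0;0.15 0 0 0 0;0.1 0 0 0 0;0.07 0 0 0 0;0 0 0 0 0")

```text
clock: 32.0
tcp_pos: [0.5446, -0.1402, 0.0316]
orientation: [2.153, 2.287, -0.0]
contact_force: [-0.3, -2.3, 0.3]
grip_width: -0.0002
```

```bash
python3 st.py 0 -74.7 31.6
```

```text
t 32.0 tcp tray mm [ -0.1 -74.8  31.6] tool yaw cmd left 0.0 tilt z [ 0. -0. -1.] F [-0.3 -2.3  0.3] w -0.2
delta tool cm [0.01 0.01 0.  ]  delta tray-tool(x=tray y,y=tray x) cm [0.01 0.01 0.  ]
```

Good; retreat and check.

carry_out(series="-0.4 0 0 0 0;-0.5 0 0 0 0;0 0 -3 0 0;0 0 -5 0 0;0 0 -5 0 0;-5 2 -2 0 0;-5 3 0 0 0;-5 4 0 0 0")

```text
clock: 33.0
tcp_pos: [0.6437, -0.2934, 0.1822]
orientation: [2.153, 2.288, 0.002]
contact_force: [1.0, 0.9, -0.4]
grip_width: 0.0001
```

carry_out(series="-5 4 0 0 0;-5 2 0 0 0;-5 0 0 0 0;-5 0 0 0 0;0 0 0 0 0;0 0 0 0 0")

```text
clock: 33.75
tcp_pos: [0.7138, -0.4867, 0.1807]
orientation: [-2.152, -2.287, -0.001]
contact_force: [1.0, 0.2, -0.4]
grip_width: -0.0001
```

```bash
python3 edges.py; python3 st.py
python3 - <<'E'
from ov import *
s=eyes.grab_frame("side");t=eyes.grab_frame("top")
ov(s,(210,170,350,310),4.2,[],"pics/d1.png",1.3)
cv2.imwrite("pics/d3.png",cv2.resize(s["color"],(800,600)))
E
```

```text
-45
[('b4', np.float64(-23.7)), ('b3', np.float64(-63.2)), ('b2', np.float64(-102.6)), ('b1', np.float64(-133.2))]
[('b4', np.float64(-28.6)), ('b3', np.float64(-62.7)), ('b2', np.float64(-106.0)), ('b1', np.float64(-134.3))]
-20
[('b4', np.float64(-24.0)), ('b3', np.float64(-63.5)), ('b2', np.float64(-102.0)), ('b1', np.float64(-148.0))]
[('b4', np.float64(-28.5)), ('b3', np.float64(-62.9)), ('b2', np.float64(-105.9)), ('b1', np.float64(-140.9))]
20
[('b4', np.float64(-24.3)), ('b3', np.float64(-63.8)), ('b2', np.float64(-101.3)), ('b1', np.float64(-145.9))]
[('b4', np.float64(-28.5)), ('b3', np.float64(-62.9)), ('b2', np.float64(-105.5)), ('b1', np.float64(-149.6))]
t 33.85 tcp tray mm [ 149.  -429.2  181.4] tool yaw cmd left 0.002 tilt z [ 0.001  0.001 -1.   ] F [ 0.9 -1.   0.6] w 0.1
```

View pics/d1.png

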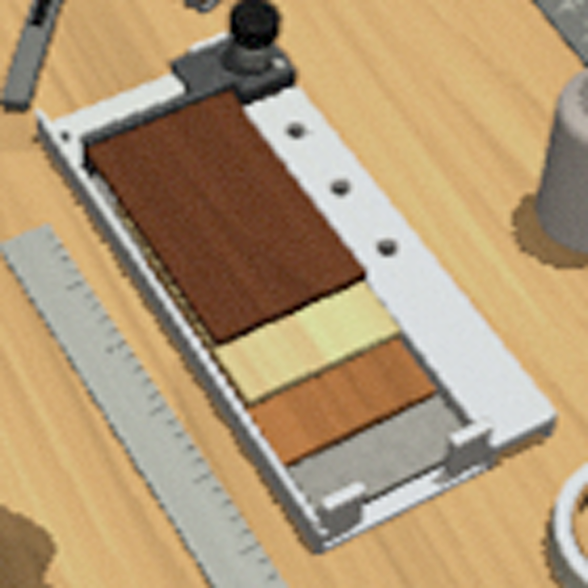

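View pics/d3.png

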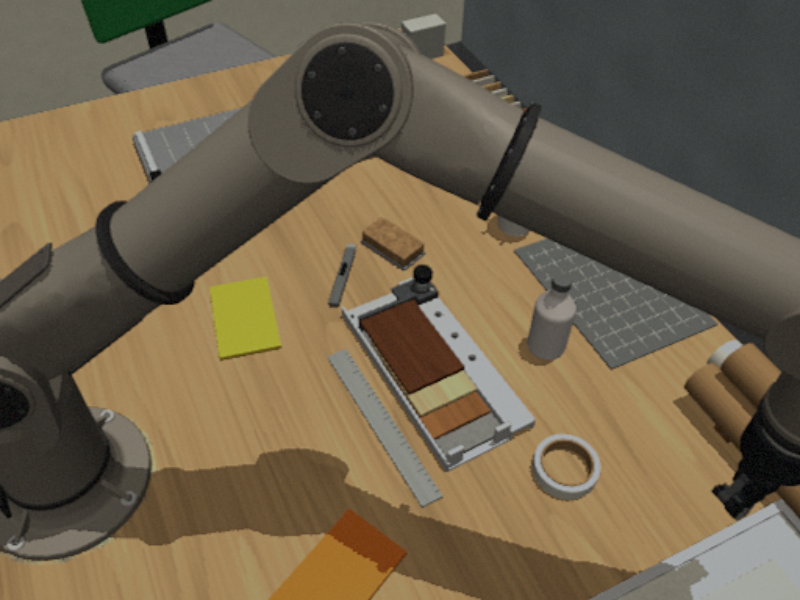

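```bash
python3 -c "
from bench import r
print(r.hand_in())"
```

```text
the job is handed in; nothing more can be done
None
```

The job is done and handed in at about 34 s. I pulled the knob, slid the end stop 104 mm to the last hole and let the pin drop in. I then pushed the boards in from behind through the thumb notch: boards 2–4 together, then 3–4, then board 4 up to the stop.

**Last checks (top camera, along the tray):**

| Board | Rear edge | Overhang on the board below |
|---|---|---|
| 1 (bottom) | about -139.6 mm | – |
| 2 | about -102 mm | about 38 mm |
| 3 | about -63.5 mm | about 38.5 mm |
| 4 (top) | about -24 mm | about 39.5 mm |

- **Stop:** the knob shows at the predicted spot for the outermost hole with the pin in: within 1 px in the side camera, about 4 px off in the top camera. Board 4 met the stop with 5 N. The stop was still giving slightly, which I take to be play of the pin in its hole.
- **Other things:** in the last pictures the bottle, tape roll, sanding block, knife and straightedge look where they started. The orange and yellow look-alikes do too.

**Corrections on the way:**
- Board 1 had crept about 1 mm forward, so I pressed on it and dragged it back to the closed end.
- I nudged board 3 forward by about 1.3 mm to even out the steps.

**Where the checks disagreed:**
- The side camera's automatic edge readings for boards 4 and 2 were 3–5 mm off the top camera's. They probably mix in the visible end faces of the boards. It put board 3 within about 1 mm.
- Board 1's rear edge is less certain: the final reading varied along the edge. The -139.6 mm comes from one reading just before the last nudge. A side-view reading after I dragged it back put it near -137.5 mm.

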